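Tip expired vials through the flap of the medicine waste bin

TASK

Take the dispensing scoop that holds the two expired glass vials and tip both vials into the grey medicine waste bin, pressing the bin's spring flap open with the lip of the scoop (not with the fingers). Then set the empty scoop down upright on the counter, off the bin, so that the flap has sprung shut, and let go.

Things in the scene. Friction and masses are not known exactly. Their poses are not given: they have to be found in the camera images.
- scoop: Loaded scoop: open aluminium pan, black upright grip behind; an equal empty one stands elsewhere. Origin: underside, pan's middle; z up, lip at -x, starts roughly towards the robot. Floor flat, 3 mm, 50 wide, from x=-55 (lip) to 50; side walls 29 high from x=-35 to 50 and a back wall. Grip: bar 14 thick in y, x=50 to 76, top z=115; pinch it across y from above at z=60 to 110. 140 g. All mm.
- vial_a: Closed amber glass vial with a metal cap, 20 mm in diameter, 42 mm long, 20 g, lying lengthwise in the scoop, on its +y side. Origin at its middle, x along its length. The vials stay in the pan when it is carried level without jerks, and slide out over the lip when it is tilted by 18 to 27 degrees or more.
- vial_b: The other vial, equal to the first, on the scoop's -y side.
- flap: Steel flap in the lid of the grey bin (fixed, 150 mm square, 140 high). Origin: top face, mid hinge, 138 above the counter. Hinge along y on the side far from the robot; flap 115 long towards its -x (to the robot), 114 wide. Level when shut; its free -x edge swings down into the bin, up to 1.2 rad: 0.6 N there starts it, 1.5 N at 1 rad; springs shut. Mouth 120 square, bin centre 59 towards -x.
Mind the look-alikes: they are no part of the job. Leave any brown, green or pink look-alike of the scoop alone.

How it is judged:
By the outcome, as a careful person would: the job done as asked, in the order asked, and still so for the second after the job is handed in, with the robot touching nothing.
It also fails if it takes over 58 s, if anything falls off the work surface, if the arm or the gripper's body presses on something with over 40 N, if the wrist force passes 120 N, or if a joint passes its speed limit or range.

ROBOT

A 6-joint arm with a two-finger parallel gripper is mounted at the origin on the work surface. World frame = base frame: x ahead of the robot, y to its left, z up, the work surface at z = 0. Lengths are in m, angles in rad, forces in N, time in s.
With the tool pointing down it reaches from about 0.325 to 0.9 m from the base axis. Payload 6.1 kg.
Tool frame: the origin (TCP) lies between the finger pads; the fingertips stand 8 mm ahead of it and the grasp point (between the pads) lies 11 mm behind it (finger_overhang is the distance from the TCP to the fingertips, in m); x points along the fingers, z is the direction in which the jaws open and shut, and the axes are right-handed (so a half turn about x gives the same grasp; the last joint's range is limited). The gripper opens to 87 mm and grips with 3 to 60 N. Pads are 19 mm wide; open, the fingers measure 117 mm over their backs; the gripper's body (75 mm by 190 mm) begins 51 mm behind the grasp point.
Start: joints at [-1.435, 0.22, 1.526, -0, 1.395, -0.126], TCP at [0.162, -0.604, 0.231] pointing down, gripper open.
Joint ranges: [-2.98, 2.98], [-0.91, 2.08], [0.09, 2.57], [-1.24, 4.39], [0.2, 2.65], [-2.68, 2.68]. Speed limits (rad/s): [2.57, 2.57, 3.01, 3.14, 3.14, 3.14].

INTERFACE

Orientations are given as a unit quaternion [x, y, z, w].
In Python, from bench import observe, capture, finish_job, finger_overhang gives the robot as it stands. The module is installed in compiled form; this text tells all that it offers.
- The arm moves only by the tool move_arm, never from a script. Its argument "rows" is a list of rows, each an object with "hand": the finger opening in mm, from 0 to 87; "offset": the shift along the tool's x, y, z in mm, a list of three; "spin": the turn about the tool's x in rad. In form: [{"hand": hand, "offset": [x, y, z], "spin": spin}, ...]. A call has 1 to 20 rows; each row is the pose to reach, as a shift and turn from the pose commanded when the call began, along the tool's axes at that moment; what a row does not reach only later rows make up. A row lasts 1/10 s, in which the tool goes at most 50 mm and 8.59 degrees, less where a joint would pass 70% of its speed; a pose out of reach is approached as far as the arm can. A call with a gripper value outside its range is refused whole. The fingers move at their own pace and stop on an object; the grip force is fixed at half the most. Time passes only in rows, so rows that repeat a pose let the fingers close. It gives the time, the measured TCP pose, the force and the opening at its end, in the units of the state.
- observe(): the state, without advancing time (a new reading comes with each control period).
- capture(name): name is "scene" or "top"; returns a dict with "pixels" (384x512x3 uint8, red, green, blue), "camera_matrix" (3x3 intrinsics, pixels), "k1" (the pictures are not rectified: a ray, as slopes to the right and down, at radius r is drawn at 1 + k1 r^2 times it, then the intrinsics apply), "origin" and "rotation" of the camera in the world. Camera axes: x right, y down, z forward; pixel columns grow to the right and rows downward; lengths in m; the calibration is good to about 2 mm. A picture is of the moment at which its call begins. There is no depth.
- finish_job(): hands the job in, once; it reports no verdict.
The state is a dict: "t": time; "q": joint angles; "joint_vel": joint speeds; "tau": joint torques, N m; "tcp_pos": TCP position; "orientation": TCP orientation; "wrist_force": force on the tool from outside, world axes, zero at the start; "ft_torque": the same for the moment, N m; "grip_width": finger opening in m.
Only numpy, scipy, OpenCV 4.12 (cv2) and the standard library are available. Lean on these libraries where they do the work, as an engineer would, in place of code of your own. Each camera call takes 0.05 s, during which the arm holds its last target. There are 200 camera calls.

## Working session

There is one attempt and no reset: what is moved stays moved. The work goes in short steps, Python scripts to look and compute and a tool call to move; the robot and the scene stay as the last step left them, time stands still between calls to the robot, and variables do not carry over. Pictures are saved under pics/ and viewed, about 8 in all and at most 12, crops included, and the job is handed in when it is done.

Besides the shell and the picture viewer there is one more tool, called as name([rows], argument=value, ...), one row to a line, values as JSON. move_arm: Moves the arm, as the interface text tells. Its arguments: {"type":"object","properties":{"rows":{"type":"array"}},"required":["rows"]}

```bash
mkdir -p pics
python3 - <<'E'
from bench import *
import cv2,numpy as np,pickle
s=observe();print(s,finger_overhang)
for n in("scene","top"):
    c=capture(n);pickle.dump(c,open(n+".pkl","wb"))
    cv2.imwrite(f"pics/{n}0.png",cv2.resize(c["pixels"][:,:,::-1],(800,600),interpolation=cv2.INTER_CUBIC))
    print(n,c["camera_matrix"],c["k1"],c["origin"],c["rotation"])
E
```

```text
{'t': 0.0, 'q': array([-1.43508008e+00,  2.21235786e-01,  1.52762517e+00, -1.02030499e-05,
        1.39468343e+00, -1.26096251e-01]), 'joint_vel': array([ 4.20721663e-05,  1.18130794e-03,  8.63583212e-04,  1.06823925e-03,
       -7.28262811e-04,  6.71212037e-04]), 'tau': array([-2.67494732e-03, -4.94617617e+01, -3.87376750e+01,  6.99548610e-02,
        5.73673588e-02, -1.07857304e-04]), 'tcp_pos': array([ 0.16168213, -0.60309512,  0.22942381]), 'orientation': array([ 0.43093801,  0.56148124, -0.42997189,  0.5604957 ]), 'wrist_force': array([ 0.14714413, -0.09574868, -0.28616164]), 'ft_torque': array([-0.02287052,  0.06106174,  0.02148399]), 'grip_width': 0.08719492559190879} 0.008
scene [[405.0639799    0.         263.27362886]
 [  0.         405.0639799  198.5937465 ]
 [  0.           0.           1.        ]] -0.00032088209810281047 [ 1.41811157 -0.1756007   1.22684025] [ 0.68850414  0.65032498 -0.21354248 -0.23966453]
top [[400.61683329   0.         251.24278859]
 [  0.         400.61683329 196.06705147]
 [  0.           0.           1.        ]] -0.08934691119834152 [ 0.37908319 -0.09038579  1.26991026] [ 0.71238658 -0.6973351   0.05800063 -0.05352612]
```

View pics/scene0.png

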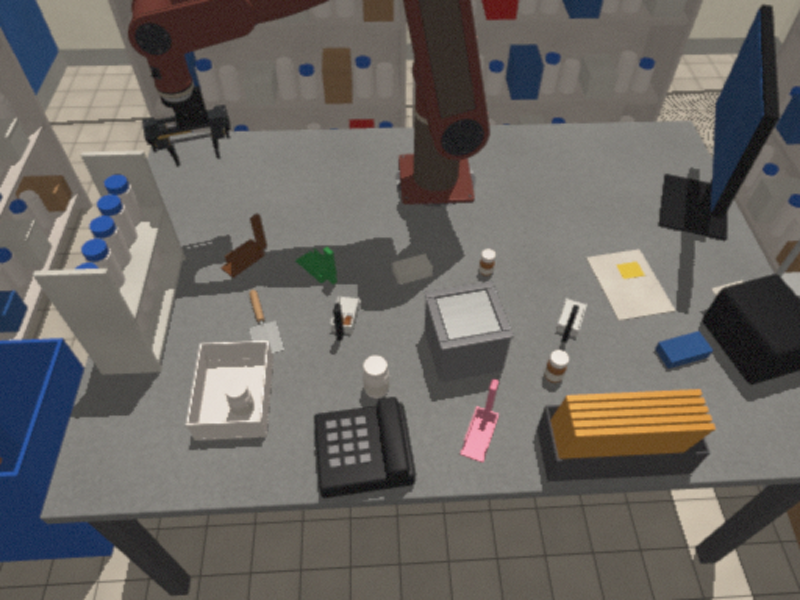

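View pics/top0.png

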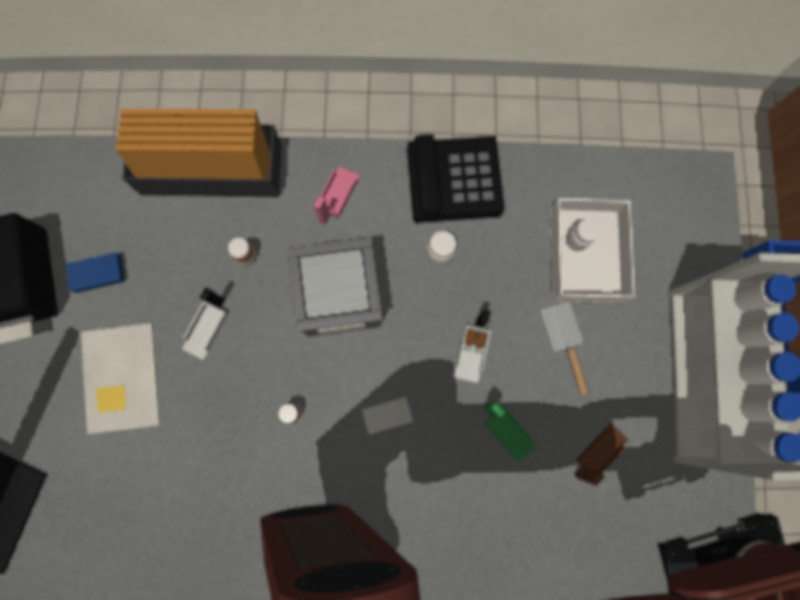

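The pictures show two aluminium scoops with black grips: one at top (473,350) / scene (345,315), with amber objects in it, and one at top (205,328) / scene (572,320), which looks empty. Brown, green and pink ones are look-alikes. The first fits. The bin is at top (337,285). I'll confirm with an enlarged crop.

```bash
cat > h.py <<'E'
import numpy as np,cv2,pickle
from scipy.spatial.transform import Rotation as R
def cam(c):
    r=np.asarray(c["rotation"]); M=R.from_quat(r).as_matrix() if r.size==4 else r
    return np.asarray(c["camera_matrix"]),float(c["k1"]),np.asarray(c["origin"]),M
def ray(c,uv):
    K,k,o,M=cam(c)
    p=cv2.undistortPoints(np.array([[uv]],float),K,np.array([k,0,0,0.]))[0,0]
    return o,M@np.array([p[0],p[1],1])
def onz(c,uv,z):
    o,d=ray(c,uv); return o+d*(z-o[2])/d[2]
def proj(c,X):
    K,k,o,M=cam(c); X=(np.atleast_2d(X)-o)@M
    return cv2.projectPoints(X,np.zeros(3),np.zeros(3),K,np.array([k,0,0,0.]))[0][:,0]
def tri(c1,a,c2,b):
    A=[];y=[]
    for c,u in((c1,a),(c2,b)):
        o,d=ray(c,u);d=d/np.linalg.norm(d);P=np.eye(3)-np.outer(d,d);A.append(P);y.append(P@o)
    return np.linalg.lstsq(np.vstack(A),np.hstack(y),rcond=None)[0]
E
python3 - <<'E'
from h import *
t=pickle.load(open("top.pkl","rb"));s=pickle.load(open("scene.pkl","rb"))
print(onz(t,(251,196),0), proj(t,[0.162,-.604,.231])/.64,proj(s,[0.162,-.604,.231])/.64)
def crop(c,x,y,w,h,f):return cv2.resize(c["pixels"][y:y+h,x:x+w,::-1],None,fx=f,fy=f,interpolation=cv2.INTER_CUBIC)
a=crop(t,275,185,50,70,8)   # 400x560
b=crop(s,195,175,50,70,8)
cv2.imwrite("pics/crop1.png",np.hstack([a,b]))
a=crop(t,175,140,80,80,5);b=crop(s,262,172,80,80,5)
cv2.imwrite("pics/crop2.png",np.hstack([a,b]))
E
```

```text
[ 0.58154674 -0.09555489  0.        ] [[696.36037934 542.23208711]] [[194.42828268 155.42229199]]
```

View pics/crop1.png

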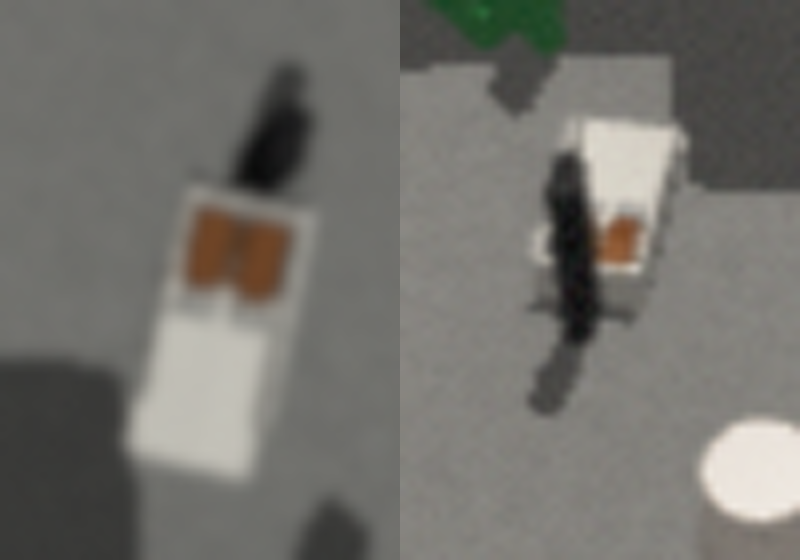

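View pics/crop2.png

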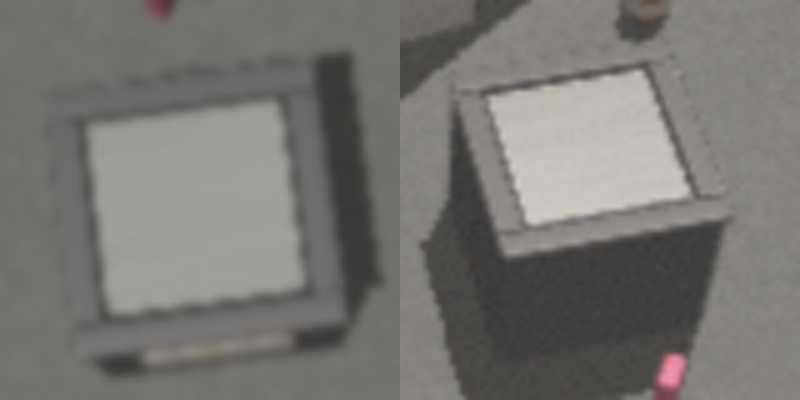

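Crop 1 confirms it: the scoop at top (473,350) carries two amber vials at its grip end, lip towards the robot. Crop 2 shows the flap with corners at top crop (83,125), (280,97), (310,290), (108,318).

Run:
```python
from h import *
from scipy.optimize import least_squares
t=pickle.load(open("top.pkl","rb"));s=pickle.load(open("scene.pkl","rb"))
def T(p,P):
    c,n=np.cos(p[2]),np.sin(p[2]);P=np.atleast_2d(P)
    return np.c_[p[0]+c*P[:,0]-n*P[:,1],p[1]+n*P[:,0]+c*P[:,1],P[:,2]]
# scoop: local pts (lip corners, wall top back corners); image left=+y
L=np.array([[-55,25,3],[-55,-25,3],[50,25,29],[50,-25,29]])/1e3
u=np.array([[125,450],[250,480],[190,187],[315,210]])/8-.5+[275+.0,185]+0.0
f=lambda p:(proj(t,T(p,L))-u).ravel()
r=least_squares(f,[.5,-.2,0]);print("scoop",r.x,np.degrees(r.x[2]),r.fun.round(2))
p=r.x
for P in([.063,0,.115],[.05,0,.115],[.076,0,.115],[.05,0,0.03]):
    w=T(p,P);print(P,w.round(4),((proj(t,w)-[275,185]+.5)*8).round(),((proj(s,w)-[195,175]+.5)*8+[400,0]).round())
F=np.array([[0,57,138],[0,-57,138],[-115,-57,138],[-115,57,138]])/1e3
ut=np.array([[83,125],[280,97],[310,290],[108,318]])/5-.5+[175,140]
us=(np.array([[692,197],[525,223],[488,97],[647,70]])-[400,0])/5-.5+[262,172]
# order in scene: hinge(far=+x = near camera): +y is right
g=lambda q:np.r_[(proj(t,T(q,F))-ut).ravel(),(proj(s,T(q,F))-us).ravel()]
r=least_squares(g,[.7,.0,0]);print("flap",r.x,np.degrees(r.x[2]),r.fun.round(1))
from bench import observe
print(R.from_quat(observe()["orientation"]).as_matrix().round(3))
for z,uv in((.0,(473,350)),(0.11,(443,243)),(.0,(288,413)),(0,(238,247)),(0,(330,195)),(.0,(318,210))):print(uv,onz(t,np.array(uv)*.64,z).round(3))
```

```text
scoop [ 0.48942284 -0.25814238 -0.2055874 ] -11.779290367638003 [ 0.16  0.06 -0.01 -0.16 -0.05 -0.29 -0.1   0.4 ]
[0.063, 0, 0.115] [[ 0.5511 -0.271   0.115 ]] [[293. 135.]] [[559. 174.]]
[0.05, 0, 0.115] [[ 0.5384 -0.2683  0.115 ]] [[286. 170.]] [[565. 151.]]
[0.076, 0, 0.115] [[ 0.5638 -0.2737  0.115 ]] [[300. 101.]] [[552. 197.]]
[0.05, 0, 0.03] [[ 0.5384 -0.2683  0.03  ]] [[252. 199.]] [[580. 266.]]
flap [0.65819735 0.02398358 0.15844833] 9.078420851528241 [ 0.2 -0.3 -0.3  0.1 -1.1  0.2 -0.3 -0.  -0.   0.3  0.1  1.  -0.9 -0.7
 -1.  -0.5]
[[-0.     0.966  0.259]
 [ 0.002  0.259 -0.966]
 [-1.     0.    -0.002]]
(473, 350) [ 0.495 -0.262  0.   ]
(443, 243) [ 0.689 -0.19   0.11 ]
(288, 413) [0.36  0.109 0.   ]
(238, 247) [0.7  0.23 0.  ]
(330, 195) [0.817 0.041 0.   ]
(318, 210) [0.784 0.065 0.   ]
```

The scoop is at (0.489,-0.258), yaw -11.8°, and the bin's hinge is at (0.658,0.024), yaw 9.1°. The moves can't tilt the tool, so I'll grip the bar firmly and pivot the scoop in the jaws by pushing its lip against a wall. I'll pre-tilt gently on the bin's outer wall, then finish the tilt inside the mouth. First I go above the grip.

move_arm([
  {"hand": 60,"offset": [0,45,-58],"spin": 0.1},
  {"hand": 60,"offset": [0,90,-116],"spin": 0.2},
  {"hand": 60,"offset": [0,135,-174],"spin": 0.3},
  {"hand": 60,"offset": [0,185,-234],"spin": 0.4},
  {"hand": 60,"offset": [0,185,-234],"spin": 0.467},
  {"hand": 60,"offset": [0,185,-234],"spin": 0.467},
  {"hand": 60,"offset": [0,230,-232],"spin": 0.467},
  {"hand": 60,"offset": [0,275,-230],"spin": 0.467},
  {"hand": 60,"offset": [0,320,-228],"spin": 0.467},
  {"hand": 60,"offset": [0,365,-226],"spin": 0.467},
  {"hand": 60,"offset": [0,410,-224],"spin": 0.467},
  {"hand": 60,"offset": [0,450,-222],"spin": 0.467},
  {"hand": 60,"offset": [0,462,-221],"spin": 0.467},
  {"hand": 60,"offset": [0,462,-221],"spin": 0.467},
  {"hand": 60,"offset": [0,462,-221],"spin": 0.467},
  {"hand": 60,"offset": [0,462,-221],"spin": 0.467},
])

```text
t: 1.7
tcp_pos: [0.5494, -0.2713, 0.2305]
orientation: [-0.549, -0.446, 0.549, -0.446]
wrist_force: [0.9, 0.1, -0.2]
grip_width: 0.06
```

move_arm([
  {"hand": 60,"offset": [30,2,0],"spin": 0},
  {"hand": 60,"offset": [60,2,0],"spin": 0},
  {"hand": 60,"offset": [90,2,0],"spin": 0},
  {"hand": 60,"offset": [115,2,0],"spin": 0},
  {"hand": 60,"offset": [135,2,0],"spin": 0},
  {"hand": 60,"offset": [145,2,0],"spin": 0},
  {"hand": 60,"offset": [145,2,0],"spin": 0},
])

```text
t: 2.4
tcp_pos: [0.551, -0.271, 0.0843]
orientation: [-0.549, -0.447, 0.549, -0.445]
wrist_force: [-0.4, -0.7, 0.3]
grip_width: 0.06
```

Run:
```python
from h import *
from bench import *
for n,x,y in(("top",275,185),("scene",195,165)):
    c=capture(n);globals()[n]=cv2.resize(c["pixels"][y-20:y+55,x-10:x+65,::-1],None,fx=5.3,fy=5.3,interpolation=cv2.INTER_CUBIC)
cv2.imwrite("pics/g1.png",np.hstack([top,scene]));s=observe();print(s["tcp_pos"],s["q"],R.from_quat(s["orientation"]).as_matrix().round(3))
```

```text
[ 0.55290891 -0.27182601  0.08675692] [-5.84824572e-01  3.36528008e-01  1.66898813e+00 -5.23056328e-05
  1.13464578e+00  1.19193481e+00] [[ 0.001  0.979 -0.204]
 [-0.001 -0.204 -0.979]
 [-1.     0.001  0.001]]
```

View pics/g1.png

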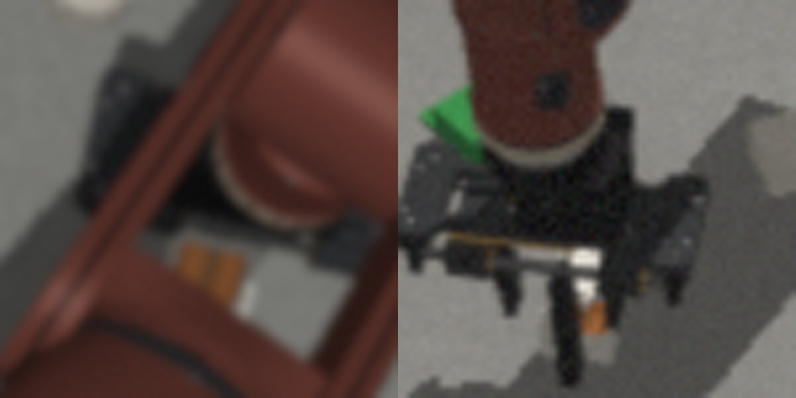

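The bar (right half, about (568,330)) stands between the fingers. The last joint would run out of range later, so I raise and make a half turn before grasping.

move_arm([
  {"hand": 60,"offset": [-25,0,0],"spin": 0},
  {"hand": 60,"offset": [-45,0,0],"spin": 0},
  {"hand": 60,"offset": [-45,0,0],"spin": -0.15},
  {"hand": 60,"offset": [-45,0,0],"spin": -0.3},
  {"hand": 60,"offset": [-45,0,0],"spin": -0.45},
  {"hand": 60,"offset": [-45,0,0],"spin": -0.6},
  {"hand": 60,"offset": [-45,0,0],"spin": -0.75},
  {"hand": 60,"offset": [-45,0,0],"spin": -0.9},
  {"hand": 60,"offset": [-45,0,0],"spin": -1.05},
  {"hand": 60,"offset": [-45,0,0],"spin": -1.2},
  {"hand": 60,"offset": [-45,0,0],"spin": -1.35},
  {"hand": 60,"offset": [-45,0,0],"spin": -1.5},
  {"hand": 60,"offset": [-45,0,0],"spin": -1.65},
  {"hand": 60,"offset": [-45,0,0],"spin": -1.8},
  {"hand": 60,"offset": [-45,0,0],"spin": -1.95},
  {"hand": 60,"offset": [-45,0,0],"spin": -2.1},
  {"hand": 60,"offset": [-45,0,0],"spin": -2.25},
  {"hand": 60,"offset": [-45,0,0],"spin": -2.4},
  {"hand": 60,"offset": [-45,0,0],"spin": -2.55},
  {"hand": 60,"offset": [-45,0,0],"spin": -2.7},
])

```text
t: 4.5
tcp_pos: [0.5537, -0.2718, 0.1328]
orientation: [-0.318, 0.631, 0.316, 0.633]
wrist_force: [0.4, -0.4, -0.8]
grip_width: 0.0601
```

move_arm([
  {"hand": 60,"offset": [0,0,0],"spin": -0.15},
  {"hand": 60,"offset": [0,0,0],"spin": -0.3},
  {"hand": 60,"offset": [0,0,0],"spin": -0.4416},
  {"hand": 60,"offset": [0,0,0],"spin": -0.4416},
  {"hand": 60,"offset": [25,0,0],"spin": -0.4416},
  {"hand": 60,"offset": [42,0,0],"spin": -0.4416},
  {"hand": 60,"offset": [42,0,0],"spin": -0.4416},
  {"hand": 30,"offset": [42,0,0],"spin": -0.4416},
  {"hand": 10,"offset": [42,0,0],"spin": -0.4416},
  {"hand": 5,"offset": [42,0,0],"spin": -0.4416},
  {"hand": 5,"offset": [42,0,0],"spin": -0.4416},
  {"hand": 5,"offset": [42,0,0],"spin": -0.4416},
  {"hand": 5,"offset": [42,0,0],"spin": -0.4416},
  {"hand": 5,"offset": [42,0,0],"spin": -0.4416},
])

```text
t: 5.9
tcp_pos: [0.5528, -0.2711, 0.0886]
orientation: [-0.446, 0.549, 0.446, 0.549]
wrist_force: [0.6, -0.9, -2.1]
grip_width: 0.0137
```

move_arm([
  {"hand": 5,"offset": [-3,0,0],"spin": 0},
  {"hand": 5,"offset": [-8,0,0],"spin": 0},
  {"hand": 5,"offset": [-16,0,0],"spin": 0},
  {"hand": 5,"offset": [-26,0,0],"spin": 0},
  {"hand": 5,"offset": [-38,0,0],"spin": 0},
  {"hand": 5,"offset": [-50,0,0],"spin": 0},
  {"hand": 5,"offset": [-62,0,0],"spin": 0},
  {"hand": 5,"offset": [-72,0,0],"spin": 0},
  {"hand": 5,"offset": [-80,0,0],"spin": 0},
  {"hand": 5,"offset": [-86,0,0],"spin": 0},
  {"hand": 5,"offset": [-90,0,0],"spin": 0},
  {"hand": 5,"offset": [-90,0,0],"spin": 0},
])

```text
t: 7.1
tcp_pos: [0.553, -0.2712, 0.179]
orientation: [-0.446, 0.549, 0.446, 0.549]
wrist_force: [0.8, -1.5, -1.6]
grip_width: 0.014
```

Run:
```python
from h import *
from bench import *
for n in("top","scene"):
    c=capture(n);u=proj(c,[.5,-.26,.11])[0].astype(int);x,y=u-37
    globals()[n]=cv2.resize(c["pixels"][y:y+75,x:x+75,::-1],None,fx=5.3,fy=5.3,interpolation=cv2.INTER_CUBIC);print(n,x,y)
cv2.imwrite("pics/g2.png",np.hstack([top,scene]));s=observe();print(s)
```

```text
top 270 181
scene 180 148
{'t': 7.2, 'q': array([-5.83912599e-01,  2.38789228e-01,  1.60523760e+00,  3.67062830e-05,
        1.29822666e+00, -1.94949223e+00]), 'joint_vel': array([ 4.68599781e-04,  6.06740808e-03,  6.56716738e-03,  1.43041723e-03,
       -7.88777386e-05,  1.58486193e-04]), 'tau': array([ 3.96433636e-03, -5.04429281e+01, -3.86661208e+01, -7.77763990e-02,
        9.59681743e-02, -4.56671160e-04]), 'tcp_pos': array([ 0.55258211, -0.27090886,  0.17810948]), 'orientation': array([-0.4459266 ,  0.5486446 ,  0.44637992,  0.54852853]), 'wrist_force': array([ 0.59959501,  0.22798803, -0.43329667]), 'ft_torque': array([ 0.07800118, -0.20236755,  0.00724771]), 'grip_width': 0.013850822967719395}
```

View pics/g2.png

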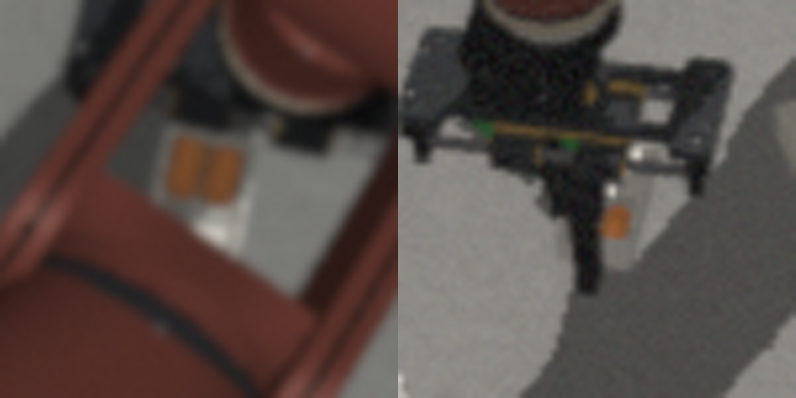

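The scoop is held level, with both vials at its back (left half about (205,170)). Next I go to the bin's -y side and turn so that the lip faces that wall.

move_arm([
  {"hand": 5,"offset": [0,-1,2],"spin": 0.03},
  {"hand": 5,"offset": [0,-4,5],"spin": 0.08},
  {"hand": 5,"offset": [0,-7,10],"spin": 0.15},
  {"hand": 5,"offset": [0,-10,15],"spin": 0.22},
  {"hand": 5,"offset": [0,-13,19],"spin": 0.29},
  {"hand": 5,"offset": [0,-17,24],"spin": 0.37},
  {"hand": 5,"offset": [0,-20,29],"spin": 0.45},
  {"hand": 5,"offset": [0,-24,34],"spin": 0.53},
  {"hand": 5,"offset": [0,-27,39],"spin": 0.61},
  {"hand": 5,"offset": [0,-31,44],"spin": 0.69},
  {"hand": 5,"offset": [0,-34,49],"spin": 0.77},
  {"hand": 5,"offset": [0,-38,54],"spin": 0.85},
  {"hand": 5,"offset": [0,-41,59],"spin": 0.93},
  {"hand": 5,"offset": [0,-44,63],"spin": 1.0},
  {"hand": 5,"offset": [0,-47,67],"spin": 1.07},
  {"hand": 5,"offset": [0,-50,71],"spin": 1.13},
  {"hand": 5,"offset": [0,-52,74],"spin": 1.18},
  {"hand": 5,"offset": [0,-53,75],"spin": 1.207},
  {"hand": 5,"offset": [0,-53,75],"spin": 1.207},
  {"hand": 5,"offset": [0,-53,75],"spin": 1.207},
])

```text
t: 9.2
tcp_pos: [0.6197, -0.2085, 0.1781]
orientation: [-0.056, 0.705, 0.056, 0.705]
wrist_force: [-0.7, -0.0, -1.1]
grip_width: 0.014
```

move_arm([
  {"hand": 5,"offset": [0,2,0],"spin": 0},
  {"hand": 5,"offset": [0,6,0],"spin": 0},
  {"hand": 5,"offset": [0,11,0],"spin": 0},
  {"hand": 5,"offset": [0,16,0],"spin": 0},
  {"hand": 5,"offset": [0,20,0],"spin": 0},
  {"hand": 5,"offset": [0,23,0],"spin": 0},
  {"hand": 5,"offset": [0,25,0],"spin": 0},
  {"hand": 5,"offset": [0,26,0],"spin": 0},
  {"hand": 5,"offset": [0,26,0],"spin": 0},
])

```text
t: 10.1
tcp_pos: [0.6159, -0.1827, 0.1786]
orientation: [-0.056, 0.705, 0.056, 0.705]
wrist_force: [-0.9, -0.7, -2.1]
grip_width: 0.0139
```

move_arm([
  {"hand": 5,"offset": [0,1,0],"spin": 0},
  {"hand": 5,"offset": [0,2,0],"spin": 0},
  {"hand": 5,"offset": [0,3,0],"spin": 0},
  {"hand": 5,"offset": [0,4,0],"spin": 0},
])

```text
t: 10.5
tcp_pos: [0.6158, -0.1811, 0.1798]
orientation: [-0.057, 0.704, 0.054, 0.706]
wrist_force: [-0.8, -8.0, 2.3]
grip_width: 0.0132
```

Run:
```python
from bench import *
s=observe();print(s["tcp_pos"],s["wrist_force"],s["ft_torque"])
```

```text
[ 0.61581501 -0.18113534  0.17982323] [-0.79496264 -8.04931503  2.25069772] [-1.74069145 -0.06364197  0.07868323]
```

move_arm([
  {"hand": 5,"offset": [-2,1,0],"spin": 0},
  {"hand": 5,"offset": [-4,2,0],"spin": 0},
  {"hand": 5,"offset": [-6,3,0],"spin": 0},
  {"hand": 5,"offset": [-8,4,0],"spin": 0},
  {"hand": 5,"offset": [-10,6,0],"spin": 0},
  {"hand": 5,"offset": [-10,6,0],"spin": 0},
])

```text
t: 11.1
tcp_pos: [0.6144, -0.1729, 0.1891]
orientation: [-0.056, 0.705, 0.056, 0.705]
wrist_force: [0.1, -4.6, 1.6]
grip_width: 0.0141
```

Run:
```python
from h import *
from bench import *
s=observe();print(s["tcp_pos"],s["wrist_force"],s["ft_torque"])
for n in("top","scene"):
    c=capture(n);u=proj(c,[.61,-.14,.12])[0].astype(int);x,y=u-37
    globals()[n]=cv2.resize(c["pixels"][y:y+75,x:x+75,::-1],None,fx=5.3,fy=5.3,interpolation=cv2.INTER_CUBIC);print(n,x,y)
cv2.imwrite("pics/g3.png",np.hstack([top,scene]))
```

```text
[ 0.61439332 -0.17288408  0.18908191] [ 0.09714731 -4.64701355  1.61392222] [-1.10788733 -0.05108311  0.08577564]
top 229 143
scene 215 170
```

View pics/g3.png

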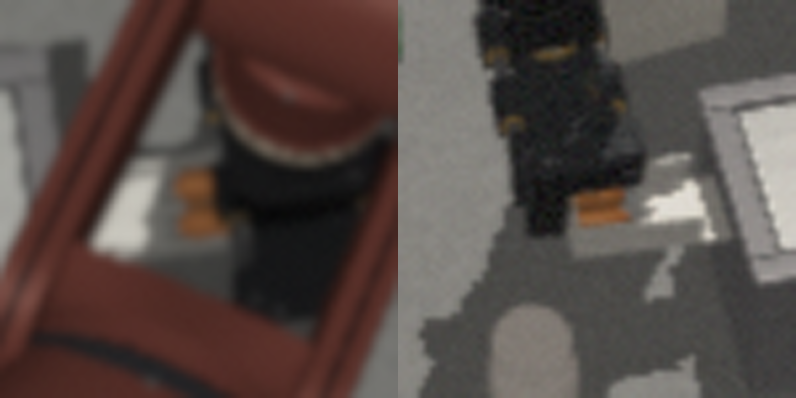

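The pivot works: the lip is on the wall and the vials are still at the back. The force dropped from 8 to 5 N as the scoop turned, and it has now tilted about 4–5°. I continue to about 12°.

move_arm([
  {"hand": 5,"offset": [-2,2,0],"spin": 0},
  {"hand": 5,"offset": [-4,4,0],"spin": 0},
  {"hand": 5,"offset": [-6,6,0],"spin": 0},
  {"hand": 5,"offset": [-8,8,0],"spin": 0},
  {"hand": 5,"offset": [-10,10,0],"spin": 0},
  {"hand": 5,"offset": [-12,12,0],"spin": 0},
  {"hand": 5,"offset": [-14,14,0],"spin": 0},
  {"hand": 5,"offset": [-14,14,0],"spin": 0},
  {"hand": 5,"offset": [-14,11,0],"spin": 0},
  {"hand": 5,"offset": [-14,7,0],"spin": 0},
  {"hand": 5,"offset": [-14,2,0],"spin": 0},
  {"hand": 5,"offset": [-14,-3,0],"spin": 0},
  {"hand": 5,"offset": [-14,-7,0],"spin": 0},
  {"hand": 5,"offset": [-14,-10,0],"spin": 0},
  {"hand": 5,"offset": [-14,-10,0],"spin": 0},
])

```text
t: 12.7
tcp_pos: [0.6159, -0.1833, 0.2025]
orientation: [-0.056, 0.705, 0.056, 0.705]
wrist_force: [-0.2, 0.2, -1.7]
grip_width: 0.014
```

Run:
```python
from h import *
from bench import *
s=observe();print(s["tcp_pos"],s["wrist_force"],s["ft_torque"],s["q"])
for n in("top","scene"):
    c=capture(n);u=proj(c,[.61,-.15,.12])[0].astype(int);x,y=u-37
    pickle.dump(c,open(n+"2.pkl","wb"))
    globals()[n]=cv2.resize(c["pixels"][y:y+75,x:x+75,::-1],None,fx=5.3,fy=5.3,interpolation=cv2.INTER_CUBIC);print(n,x,y)
cv2.imwrite("pics/g4.png",np.hstack([top,scene]))
```

```text
[ 0.61585957 -0.18330595  0.2024834 ] [-0.17985162  0.23678804 -1.73337567] [-0.05922568 -0.08841099 -0.03687763] [-4.11930375e-01  2.81282324e-01  1.50706297e+00  1.49217679e-05
  1.35325069e+00 -5.69933328e-01]
top 233 143
scene 212 170
```

View pics/g4.png

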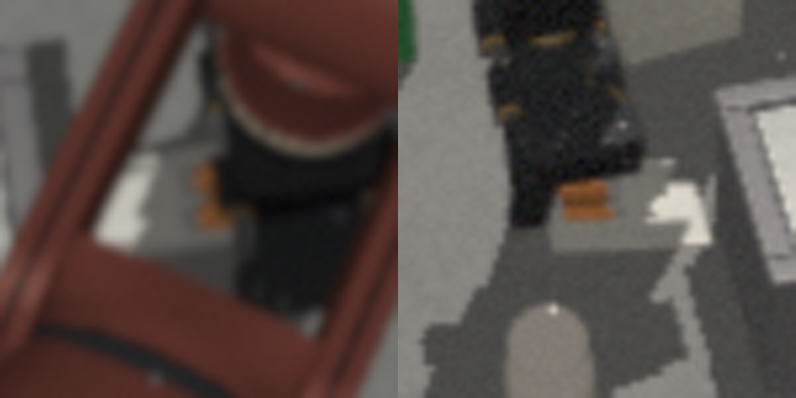

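Tilt is about 11° and the vials still lie at the back. I lift clear of the lid, move over the bin, then turn the lip towards the flap's free edge.

move_arm([
  {"hand": 5,"offset": [-3,0,0],"spin": 0},
  {"hand": 5,"offset": [-10,0,0],"spin": 0},
  {"hand": 5,"offset": [-20,0,0],"spin": 0},
  {"hand": 5,"offset": [-32,0,0],"spin": 0},
  {"hand": 5,"offset": [-44,0,0],"spin": 0},
  {"hand": 5,"offset": [-56,0,0],"spin": 0},
  {"hand": 5,"offset": [-66,0,0],"spin": 0},
  {"hand": 5,"offset": [-72,0,0],"spin": 0},
  {"hand": 5,"offset": [-75,0,0],"spin": 0},
  {"hand": 5,"offset": [-75,0,0],"spin": 0},
])

```text
t: 13.8
tcp_pos: [0.6159, -0.1828, 0.2778]
orientation: [-0.056, 0.705, 0.056, 0.705]
wrist_force: [-0.2, 0.7, -0.8]
grip_width: 0.0135
```

move_arm([
  {"hand": 5,"offset": [0,1.4,0.5],"spin": 0},
  {"hand": 5,"offset": [0,5.5,1.9],"spin": 0},
  {"hand": 5,"offset": [0,12,4.1],"spin": 0},
  {"hand": 5,"offset": [0,20.6,7.1],"spin": 0},
  {"hand": 5,"offset": [0,31,10.6],"spin": 0},
  {"hand": 5,"offset": [0,42.8,14.7],"spin": 0},
  {"hand": 5,"offset": [0,55.8,19.2],"spin": 0},
  {"hand": 5,"offset": [0,69.7,23.9],"spin": 0},
  {"hand": 5,"offset": [0,84.2,28.9],"spin": 0},
  {"hand": 5,"offset": [0,99,34],"spin": 0},
  {"hand": 5,"offset": [0,113.8,39.1],"spin": 0},
  {"hand": 5,"offset": [0,128.3,44.1],"spin": 0},
  {"hand": 5,"offset": [0,142.2,48.8],"spin": 0},
  {"hand": 5,"offset": [0,155.2,53.3],"spin": 0},
  {"hand": 5,"offset": [0,167,57.4],"spin": 0},
  {"hand": 5,"offset": [0,177.4,60.9],"spin": 0},
  {"hand": 5,"offset": [0,186,63.9],"spin": 0},
  {"hand": 5,"offset": [0,192.5,66.1],"spin": 0},
  {"hand": 5,"offset": [0,196.5,67.5],"spin": 0},
  {"hand": 5,"offset": [0,198,68],"spin": 0},
])

```text
t: 15.8
tcp_pos: [0.6518, 0.0237, 0.2775]
orientation: [-0.056, 0.705, 0.056, 0.705]
wrist_force: [0.3, -0.2, -1.1]
grip_width: 0.014
```

move_arm([
  {"hand": 5,"offset": [0,0,0],"spin": -0.011},
  {"hand": 5,"offset": [0,0,0],"spin": -0.044},
  {"hand": 5,"offset": [0,0,0],"spin": -0.095},
  {"hand": 5,"offset": [0,0,0],"spin": -0.163},
  {"hand": 5,"offset": [0,0,0],"spin": -0.245},
  {"hand": 5,"offset": [0,0,0],"spin": -0.339},
  {"hand": 5,"offset": [0,0,0],"spin": -0.443},
  {"hand": 5,"offset": [0,0,0],"spin": -0.553},
  {"hand": 5,"offset": [0,0,0],"spin": -0.668},
  {"hand": 5,"offset": [0,0,0],"spin": -0.785},
  {"hand": 5,"offset": [0,0,0],"spin": -0.903},
  {"hand": 5,"offset": [0,0,0],"spin": -1.018},
  {"hand": 5,"offset": [0,0,0],"spin": -1.128},
  {"hand": 5,"offset": [0,0,0],"spin": -1.232},
  {"hand": 5,"offset": [0,0,0],"spin": -1.325},
  {"hand": 5,"offset": [0,0,0],"spin": -1.408},
  {"hand": 5,"offset": [0,0,0],"spin": -1.475},
  {"hand": 5,"offset": [0,0,0],"spin": -1.527},
  {"hand": 5,"offset": [0,0,0],"spin": -1.56},
  {"hand": 5,"offset": [0,0,0],"spin": -1.571},
])

```text
t: 17.8
tcp_pos: [0.6517, 0.0229, 0.2776]
orientation: [0.538, -0.459, -0.538, -0.459]
wrist_force: [0.2, -0.4, -1.2]
grip_width: 0.0139
```

Run:
```python
from h import *
from bench import *
s=observe();print(s["t"],s["tcp_pos"],s["wrist_force"],s["ft_torque"],s["q"])
M=R.from_quat(s["orientation"]).as_matrix();print(M.round(3))
q=np.array([.6582,.024]);b=np.radians(9.08);d=s["tcp_pos"][:2]-q;print("local",d@[np.cos(b),np.sin(b)],d@[-np.sin(b),np.cos(b)])
for n in("top","scene"):
    c=capture(n);u=proj(c,[.6,.015,.17])[0].astype(int);x,y=u-37
    globals()[n]=cv2.resize(c["pixels"][y:y+75,x:x+75,::-1],None,fx=5.3,fy=5.3,interpolation=cv2.INTER_CUBIC);print(n,x,y)
cv2.imwrite("pics/g5.png",np.hstack([top,scene]))
```

```text
17.8 [0.65168792 0.02294705 0.27759796] [ 0.16427433 -0.44980985 -1.20625335] [ 0.1102355  -0.18253205  0.05873116] [-8.55728380e-02  2.59655325e-01  1.39232416e+00 -1.14418153e-04
  1.48955932e+00 -1.81558225e+00]
[[ 0.    -0.987 -0.159]
 [-0.    -0.159  0.987]
 [-1.    -0.    -0.   ]]
local -0.0065966415943546726 -1.2061339666760432e-05
top 175 142
scene 262 157
```

View pics/g5.png

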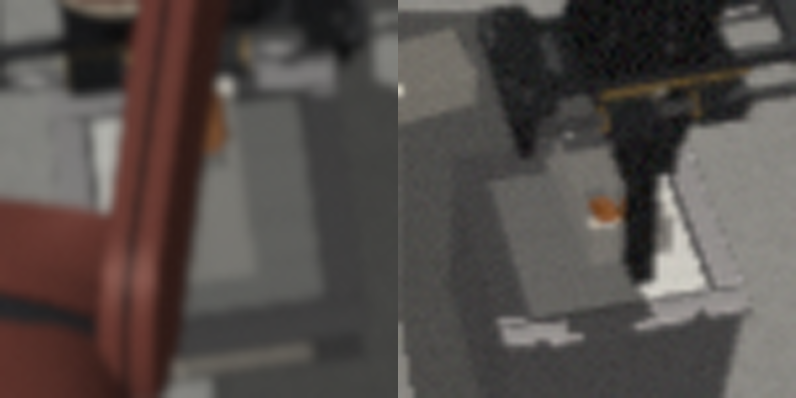

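The scoop is over the flap with its lip towards the free edge, and the vials are still in (right half about (605,208)). I now press the flap down with the lip.

move_arm([
  {"hand": 5,"offset": [3,0,0],"spin": 0},
  {"hand": 5,"offset": [8,0,0],"spin": 0},
  {"hand": 5,"offset": [14,0,0],"spin": 0},
  {"hand": 5,"offset": [20,0,0],"spin": 0},
  {"hand": 5,"offset": [26,0,0],"spin": 0},
  {"hand": 5,"offset": [31,0,0],"spin": 0},
  {"hand": 5,"offset": [36,0,0],"spin": 0},
  {"hand": 5,"offset": [40,0,0],"spin": 0},
  {"hand": 5,"offset": [42,0,0],"spin": 0},
  {"hand": 5,"offset": [42,0,0],"spin": 0},
])

```text
t: 18.9
tcp_pos: [0.6516, 0.0235, 0.2353]
orientation: [-0.538, 0.459, 0.538, 0.459]
wrist_force: [0.4, 0.2, -1.0]
grip_width: 0.0137
```

move_arm([
  {"hand": 5,"offset": [0,2,0],"spin": 0},
  {"hand": 5,"offset": [0,4,0],"spin": 0},
  {"hand": 5,"offset": [0,7,0],"spin": 0},
  {"hand": 5,"offset": [0,10,0],"spin": 0},
  {"hand": 5,"offset": [0,13,0],"spin": 0},
  {"hand": 5,"offset": [0,15,0],"spin": 0},
  {"hand": 5,"offset": [-1,17,0],"spin": 0},
  {"hand": 5,"offset": [-2,19,0],"spin": 0},
])

```text
t: 19.7
tcp_pos: [0.6328, 0.0204, 0.2376]
orientation: [-0.538, 0.459, 0.538, 0.459]
wrist_force: [0.4, 0.8, -0.4]
grip_width: 0.0138
```

move_arm([
  {"hand": 5,"offset": [0,2,0],"spin": 0},
  {"hand": 5,"offset": [0,4,0],"spin": 0},
  {"hand": 5,"offset": [0,6,0],"spin": 0},
  {"hand": 5,"offset": [0,6,0],"spin": 0},
])

```text
t: 20.1
tcp_pos: [0.6267, 0.0195, 0.2375]
orientation: [-0.538, 0.459, 0.538, 0.459]
wrist_force: [0.2, -0.3, -1.2]
grip_width: 0.0141
```

Run:
```python
from h import *
from bench import *
s=observe();print(s["t"],s["tcp_pos"],s["wrist_force"],s["ft_torque"])
for n in("top","scene"):
    c=capture(n);u=proj(c,[.59,.012,.15])[0].astype(int);x,y=u-37
    globals()[n]=cv2.resize(c["pixels"][y:y+75,x:x+75,::-1],None,fx=5.3,fy=5.3,interpolation=cv2.INTER_CUBIC);print(n,x,y)
cv2.imwrite("pics/g6.png",np.hstack([top,scene]))
```

```text
20.1 [0.62673614 0.01950626 0.23748095] [ 0.21987586 -0.30330504 -1.24939317] [ 0.08701591 -0.0514857   0.01208333]
top 176 146
scene 260 158
```

View pics/g6.png

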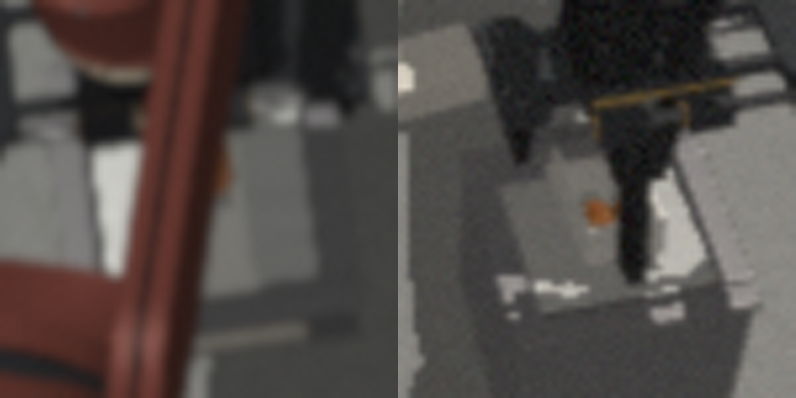

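Run:
```python
from h import *
t=pickle.load(open("top.pkl","rb"));s=pickle.load(open("scene.pkl","rb"))
def model(tcp,yaw,phi,P,g=.100):
    # scoop local pt -> world; grasp at local (63,0,100)
    x,z=P[0]-.063,P[2]-g; c,n=np.cos(phi),np.sin(phi)
    X=x*c-z*n;Z=x*n+z*c; cy,sy=np.cos(yaw),np.sin(yaw)
    return np.array([tcp[0]+cy*X-sy*P[1],tcp[1]+sy*X+cy*P[1],tcp[2]+.011+Z])
A=np.radians
for nm,c,tcp,yaw,P,uv in(("g4 scene lip -y?",s,(.6159,-.1833,.2025),A(-80.92),(-.055,.025,.003),(314/5.3+212,243/5.3+170)),
 ("g4 scene other",s,(.6159,-.1833,.2025),A(-80.92),(-.055,-.025,.003),(318/5.3+212,178/5.3+170)),
 ("g5 top",t,(.6517,.0229,.2776),A(9.08),(-.055,-.025,.003),(255/5.3+175,275/5.3+142)),
 ("g6 top",t,(.6267,.0195,.2375),A(9.08),(-.055,-.025,.003),(240/5.3+176,293/5.3+146))):
    print(nm,np.array(uv).round(1),[(d,proj(c,model(tcp,yaw,A(d),P))[0].round(1).tolist()) for d in(0,4,8,12,16)])
    print("  vial/wall back", )
```

```text
g4 scene lip -y? [271.2 215.8] [(0, [275.9, 210.1]), (4, [273.8, 211.8]), (8, [271.6, 213.5]), (12, [269.2, 215.1]), (16, [266.7, 216.6])]
  vial/wall back
g4 scene other [272.  203.6] [(0, [272.5, 198.6]), (4, [270.4, 200.4]), (8, [268.2, 202.0]), (12, [265.9, 203.6]), (16, [263.5, 205.1])]
  vial/wall back
g5 top [223.1 193.9] [(0, [223.6, 199.7]), (4, [223.4, 197.6]), (8, [223.3, 195.4]), (12, [223.0, 192.9]), (16, [222.8, 190.3])]
  vial/wall back
g6 top [221.3 201.3] [(0, [225.4, 210.7]), (4, [225.2, 208.5]), (8, [225.0, 206.3]), (12, [224.8, 203.8]), (16, [224.6, 201.2])]
  vial/wall back
```

Tilt is measured at about 10.5° from the lip corner. The lip has pushed the flap down and slid under the near rim, and the changed wrist moment shows the flap pressing up on it. Next, the side-wall fronts should hook on the mouth edge, so I pull on in small steps.

move_arm([
  {"hand": 5,"offset": [0,2,0],"spin": 0},
  {"hand": 5,"offset": [0,4,0],"spin": 0},
  {"hand": 5,"offset": [0,6,0],"spin": 0},
  {"hand": 5,"offset": [0,8,0],"spin": 0},
  {"hand": 5,"offset": [0,9,0],"spin": 0},
])

```text
t: 20.7
tcp_pos: [0.62, 0.0182, 0.2394]
orientation: [0.54, -0.457, -0.537, -0.46]
wrist_force: [5.6, 0.9, 2.2]
grip_width: 0.0142
```

move_arm([
  {"hand": 5,"offset": [0,1,0],"spin": 0},
  {"hand": 5,"offset": [0,2,0],"spin": 0},
  {"hand": 5,"offset": [0,3,0],"spin": 0},
])

```text
t: 21.0
tcp_pos: [0.617, 0.0178, 0.2393]
orientation: [0.54, -0.457, -0.537, -0.46]
wrist_force: [5.3, 0.7, 1.9]
grip_width: 0.0136
```

Run:
```python
from bench import *
s=observe();print(s["tcp_pos"],s["wrist_force"],s["ft_torque"])
```

```text
[0.61703123 0.01777842 0.2393378 ] [5.28205865 0.67986933 1.88141186] [ 0.33890341 -1.36192864  0.03302516]
```

move_arm([
  {"hand": 5,"offset": [0,1.5,0],"spin": 0},
  {"hand": 5,"offset": [0,3,0],"spin": 0},
  {"hand": 5,"offset": [0,4.5,0],"spin": 0},
  {"hand": 5,"offset": [0,6,0],"spin": 0},
  {"hand": 5,"offset": [0,6,0],"spin": 0},
])

```text
t: 21.5
tcp_pos: [0.6094, 0.0166, 0.2379]
orientation: [0.538, -0.459, -0.538, -0.459]
wrist_force: [4.1, 0.1, 1.6]
grip_width: 0.0137
```

move_arm([
  {"hand": 5,"offset": [2,0,0],"spin": 0},
  {"hand": 5,"offset": [4,0,0],"spin": 0},
  {"hand": 5,"offset": [6,0,0],"spin": 0},
  {"hand": 5,"offset": [8,0,0],"spin": 0},
])

```text
t: 21.9
tcp_pos: [0.6096, 0.0167, 0.2295]
orientation: [0.538, -0.459, -0.538, -0.459]
wrist_force: [4.5, 0.8, 1.8]
grip_width: 0.0138
```

Run:
```python
from bench import *
s=observe();print(s["tcp_pos"],s["wrist_force"],s["ft_torque"])
```

```text
[0.60958843 0.01673465 0.22953397] [4.54412295 0.81969071 1.8206093 ] [ 0.30901871 -1.23447082  0.01715199]
```

move_arm([
  {"hand": 5,"offset": [0,2,0],"spin": 0},
  {"hand": 5,"offset": [0,4,0],"spin": 0},
  {"hand": 5,"offset": [0,6,0],"spin": 0},
  {"hand": 5,"offset": [1,9,0],"spin": 0},
  {"hand": 5,"offset": [2,12,0],"spin": 0},
  {"hand": 5,"offset": [3,15,0],"spin": 0},
  {"hand": 5,"offset": [3,18,0],"spin": 0},
  {"hand": 5,"offset": [3,21,0],"spin": 0},
])

```text
t: 22.7
tcp_pos: [0.588, 0.0134, 0.2263]
orientation: [-0.538, 0.459, 0.538, 0.459]
wrist_force: [2.6, 1.0, 1.9]
grip_width: 0.0137
```

Run:
```python
from bench import *
s=observe();print(s["tcp_pos"],s["wrist_force"],s["ft_torque"])
```

```text
[0.5880368  0.01335962 0.2262561 ] [2.62434434 0.96339858 1.86017704] [ 0.32123498 -1.0401715   0.01579026]
```

Run:
```python
from h import *
from bench import *
for n in("top","scene"):
    c=capture(n);u=proj(c,[.59,.012,.15])[0].astype(int);x,y=u-[37,42]
    i=cv2.resize(c["pixels"][y:y+75,x:x+75,::-1],None,fx=5.3,fy=5.3,interpolation=cv2.INTER_CUBIC);globals()[n]=cv2.convertScaleAbs(i,alpha=1.5);print(n,x,y)
cv2.imwrite("pics/g7.png",np.hstack([top,scene]))
```

```text
top 176 141
scene 260 153
```

View pics/g7.png

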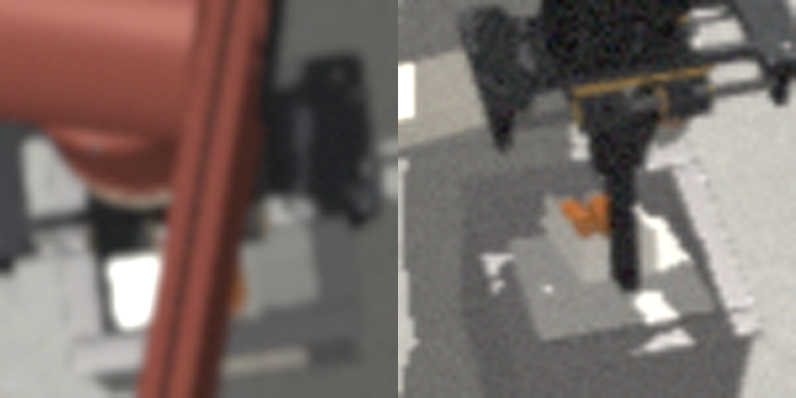

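Run:
```python
from h import *
s=pickle.load(open("scene.pkl","rb"));A=np.radians
def model(tcp,yaw,phi,P,g=.100):
    x,z=P[0]-.063,P[2]-g; c,n=np.cos(phi),np.sin(phi)
    X=x*c-z*n;Z=x*n+z*c; cy,sy=np.cos(yaw),np.sin(yaw)
    return np.array([tcp[0]+cy*X-sy*P[1],tcp[1]+sy*X+cy*P[1],tcp[2]+.011+Z])
f=lambda w:((proj(s,w)[0]-[260,153])*5.3+[398,0]).round().tolist()
for d in(14,18,22,26,30):
    print(d,[f(model((.588,.0134,.2263),A(9.08),A(d),P)) for P in((.076,0,0),(.05,-.025,0),(.05,-.025,.029),(.026,-.012,.013),(-.014,-.012,.013))])
```

```text
14 [[614.0, 275.0], [565.0, 257.0], [565.0, 221.0], [574.0, 215.0], [558.0, 178.0]]
18 [[618.0, 281.0], [568.0, 264.0], [567.0, 227.0], [577.0, 223.0], [560.0, 190.0]]
22 [[621.0, 286.0], [571.0, 271.0], [570.0, 232.0], [580.0, 232.0], [563.0, 202.0]]
26 [[624.0, 290.0], [574.0, 278.0], [572.0, 237.0], [582.0, 240.0], [566.0, 213.0]]
30 [[627.0, 293.0], [577.0, 284.0], [574.0, 241.0], [585.0, 247.0], [569.0, 224.0]]
```

Tilt is about 26°. The vials (right half about (585,213)) have slid forward and stop against the mouth edge, with the lip about 44 mm inside the bin. I pull on for more tilt.

move_arm([
  {"hand": 5,"offset": [0,3,0],"spin": 0},
  {"hand": 5,"offset": [0,6,0],"spin": 0},
  {"hand": 5,"offset": [0,9,0],"spin": 0},
  {"hand": 5,"offset": [-1,12,0],"spin": 0},
  {"hand": 5,"offset": [-1,15,0],"spin": 0},
  {"hand": 5,"offset": [-1,18,0],"spin": 0},
])

```text
t: 23.4
tcp_pos: [0.5705, 0.0105, 0.2276]
orientation: [0.538, -0.459, -0.538, -0.459]
wrist_force: [2.9, -0.1, 0.9]
grip_width: 0.0141
```

Run:
```python
from bench import *
s=observe();print(s["tcp_pos"],s["wrist_force"],s["ft_torque"])
```

```text
[0.57049228 0.01048113 0.22763714] [ 2.92038804 -0.08882552  0.87626736] [ 0.28765113 -0.94436301  0.01810331]
```

move_arm([
  {"hand": 5,"offset": [0,3,0],"spin": 0},
  {"hand": 5,"offset": [0,6,0],"spin": 0},
  {"hand": 5,"offset": [-1,9,0],"spin": 0},
  {"hand": 5,"offset": [-1,12,0],"spin": 0},
  {"hand": 5,"offset": [-2,15,0],"spin": 0},
  {"hand": 5,"offset": [-2,18,0],"spin": 0},
  {"hand": 5,"offset": [-2,20,0],"spin": 0},
])

```text
t: 24.1
tcp_pos: [0.5509, 0.0073, 0.2298]
orientation: [0.538, -0.459, -0.538, -0.459]
wrist_force: [3.8, 0.2, 2.6]
grip_width: 0.0138
```

Run:
```python
from h import *
from bench import *
s=observe();print(s["tcp_pos"],s["wrist_force"],s["ft_torque"])
tcp=s["tcp_pos"];A=np.radians
c=capture("scene");cv2.imwrite("pics/s8.png",c["pixels"][:,:,::-1])
i=c["pixels"].astype(int);m=(i[...,0]>140)&(i[...,0]-i[...,2]>70)&(i[...,1]<.75*i[...,0])
yy,xx=np.nonzero(m);k=(abs(xx-300)<50)&(abs(yy-195)<45);print("orange px",k.sum(),xx[k].mean() if k.any() else 0,yy[k].mean() if k.any() else 0)
def model(tcp,yaw,phi,P,g=.100):
    x,z=P[0]-.063,P[2]-g; c,n=np.cos(phi),np.sin(phi)
    X=x*c-z*n;Z=x*n+z*c; cy,sy=np.cos(yaw),np.sin(yaw)
    return np.array([tcp[0]+cy*X-sy*P[1],tcp[1]+sy*X+cy*P[1],tcp[2]+.011+Z])
for d in(24,30,36,42,48):
    print(d,[proj(c,model(tcp,A(9.08),A(d),P))[0].round(1).tolist() for P in((.076,0,0),(.05,-.025,0),(.05,-.025,.029),(.026,-.012,.013),(-.014,-.012,.013))])
```

```text
[0.5509212  0.00732574 0.2298149 ] [3.83965225 0.16543319 2.63633456] [ 0.31117789 -1.09856749 -0.01496109]
orange px 0 0 0
24 [[299.3, 197.8], [290.0, 195.5], [289.7, 187.9], [291.7, 188.4], [288.6, 183.4]]
30 [[300.2, 198.8], [290.9, 197.1], [290.3, 189.2], [292.5, 190.5], [289.4, 186.4]]
36 [[301.0, 199.4], [291.7, 198.5], [290.9, 190.2], [293.2, 192.3], [290.3, 189.4]]
42 [[301.9, 199.7], [292.5, 199.6], [291.5, 191.1], [294.0, 194.0], [291.2, 192.2]]
48 [[302.6, 199.7], [293.3, 200.4], [292.1, 191.7], [294.9, 195.4], [292.1, 194.7]]
```

No amber is visible any more, so the vials have slid down towards the lip inside the bin. I back the lip away from the rim so that they fall free.

move_arm([
  {"hand": 5,"offset": [0,-3,0],"spin": 0},
  {"hand": 5,"offset": [0,-8,0],"spin": 0},
  {"hand": 5,"offset": [0,-14,0],"spin": 0},
  {"hand": 5,"offset": [1,-20,0],"spin": 0},
  {"hand": 5,"offset": [3,-26,0],"spin": 0},
  {"hand": 5,"offset": [5,-32,0],"spin": 0},
  {"hand": 5,"offset": [7,-36,0],"spin": 0},
  {"hand": 5,"offset": [8,-38,0],"spin": 0},
  {"hand": 5,"offset": [8,-38,0],"spin": 0},
  {"hand": 5,"offset": [8,-38,0],"spin": 0},
  {"hand": 5,"offset": [8,-38,0],"spin": 0},
  {"hand": 5,"offset": [8,-38,0],"spin": 0},
])

```text
t: 25.35
tcp_pos: [0.5884, 0.0134, 0.2217]
orientation: [0.538, -0.459, -0.538, -0.459]
wrist_force: [-0.4, -1.4, -0.4]
grip_width: 0.0141
```

Run:
```python
from h import *
from bench import *
s=observe();print(s["tcp_pos"],s["wrist_force"],s["ft_torque"])
for n,b in(("top",(.59,.012,.15)),("scene",(.59,.012,.15))):
    c=capture(n);i=c["pixels"].astype(int);m=(i[...,0]-i[...,2]>50)&(i[...,1]<.8*i[...,0])&(i[...,1]>.35*i[...,0])
    u=proj(c,b)[0];yy,xx=np.nonzero(m);k=(abs(xx-u[0])<40)&(abs(yy-u[1])<40);print(n,u,k.sum(),np.c_[xx,yy][k][:8].tolist())
    x,y=u.astype(int)-[37,42]
    globals()[n]=cv2.convertScaleAbs(cv2.resize(c["pixels"][y:y+75,x:x+75,::-1],None,fx=5.3,fy=5.3,interpolation=cv2.INTER_CUBIC),alpha=1.6)
cv2.imwrite("pics/g9.png",np.hstack([top,scene]))
```

```text
[0.58839238 0.01337462 0.22169856] [-0.37301355 -1.39084751 -0.36071929] [0.08031182 0.23633707 0.01516811]
top [213.65249318 183.94980738] 437 [[174, 144], [175, 144], [176, 144], [177, 144], [178, 144], [179, 144], [180, 144], [181, 144]]
scene [297.67329677 195.7132222 ] 0 []
```

move_arm([
  {"hand": 5,"offset": [0,-6,0],"spin": 0},
  {"hand": 5,"offset": [0,4,0],"spin": 0},
  {"hand": 5,"offset": [0,-6,0],"spin": 0},
  {"hand": 5,"offset": [0,4,0],"spin": 0},
  {"hand": 5,"offset": [0,-3,0],"spin": 0},
  {"hand": 5,"offset": [0,-3,0],"spin": 0},
  {"hand": 5,"offset": [-10,-3,0],"spin": 0},
  {"hand": 5,"offset": [-22,-3,0],"spin": 0},
  {"hand": 5,"offset": [-34,-3,0],"spin": 0},
  {"hand": 5,"offset": [-46,-3,0],"spin": 0},
  {"hand": 5,"offset": [-58,-3,0],"spin": 0},
  {"hand": 5,"offset": [-70,-3,0],"spin": 0},
  {"hand": 5,"offset": [-82,-3,0],"spin": 0},
  {"hand": 5,"offset": [-94,-3,0],"spin": 0},
  {"hand": 5,"offset": [-100,-3,0],"spin": 0},
  {"hand": 5,"offset": [-100,-3,0],"spin": 0},
])

```text
t: 27.05
tcp_pos: [0.592, 0.0138, 0.3229]
orientation: [0.539, -0.458, -0.537, -0.459]
wrist_force: [-0.3, 0.0, -1.2]
grip_width: 0.0136
```

Run:
```python
from h import *
from bench import *
s=observe();print(s["tcp_pos"],s["wrist_force"],s["ft_torque"])
for n,b in(("top",(.59,.012,.18)),("scene",(.59,.012,.18))):
    c=capture(n);i=c["pixels"].astype(int);m=(i[...,0]-i[...,2]>50)&(i[...,1]<.8*i[...,0])&(i[...,1]>.35*i[...,0])
    u=proj(c,b)[0];yy,xx=np.nonzero(m);k=(abs(xx-u[0])<40)&(abs(yy-u[1])<45);print(n,u,k.sum(),np.c_[xx,yy][k][::40].tolist())
    x,y=u.astype(int)-[37,42]
    globals()[n]=cv2.convertScaleAbs(cv2.resize(c["pixels"][y:y+75,x:x+75,::-1],None,fx=5.3,fy=5.3,interpolation=cv2.INTER_CUBIC),alpha=1.6)
cv2.imwrite("pics/g10.png",np.hstack([top,scene]))
```

```text
[0.59201216 0.01379179 0.32289596] [-0.26058703  0.03218384 -1.22910954] [ 0.10426907 -0.05796364  0.02687366]
top [212.73743869 181.92549514] 631 [[175, 137], [200, 138], [214, 142], [213, 149], [207, 153], [211, 161], [203, 169], [210, 176], [209, 185], [207, 194], [199, 203], [197, 211], [203, 218], [184, 222], [177, 224], [193, 225]]
scene [298.44348984 190.16107837] 4 [[310, 169]]
```

No amber is left on the flap or in the scoop, as far as the scene camera can see. I carry the empty scoop to the free counter spot near where it stood, to set it down there and push it back level.

move_arm([
  {"hand": 5,"offset": [0,6,-8],"spin": 0.02},
  {"hand": 5,"offset": [0,18,-24],"spin": 0.05},
  {"hand": 5,"offset": [0,35,-47],"spin": 0.08},
  {"hand": 5,"offset": [0,52,-70],"spin": 0.12},
  {"hand": 5,"offset": [0,70,-95],"spin": 0.16},
  {"hand": 5,"offset": [0,88,-119],"spin": 0.2},
  {"hand": 5,"offset": [0,106,-143],"spin": 0.24},
  {"hand": 5,"offset": [0,124,-168],"spin": 0.28},
  {"hand": 5,"offset": [0,142,-192],"spin": 0.32},
  {"hand": 5,"offset": [0,159,-215],"spin": 0.35},
  {"hand": 5,"offset": [0,171,-231],"spin": 0.364},
  {"hand": 5,"offset": [0,177,-239],"spin": 0.364},
  {"hand": 5,"offset": [0,177,-239],"spin": 0.364},
  {"hand": 5,"offset": [25,177,-239],"spin": 0.364},
  {"hand": 5,"offset": [55,177,-239],"spin": 0.364},
  {"hand": 5,"offset": [85,177,-239],"spin": 0.364},
  {"hand": 5,"offset": [115,177,-239],"spin": 0.364},
  {"hand": 5,"offset": [140,177,-239],"spin": 0.364},
  {"hand": 5,"offset": [153,177,-239],"spin": 0.364},
  {"hand": 5,"offset": [153,177,-239],"spin": 0.364},
])

```text
t: 29.15
tcp_pos: [0.4536, -0.2485, 0.1665]
orientation: [-0.445, 0.549, 0.448, 0.548]
wrist_force: [0.6, -0.3, -1.1]
grip_width: 0.0137
```

Run:
```python
from h import *
from bench import *
s=observe();tcp=s["tcp_pos"];print(s["t"],tcp,s["wrist_force"],s["ft_torque"],s["q"][0],s["q"][5])
M=R.from_quat(s["orientation"]).as_matrix();print(M.round(2).tolist())
```

```text
29.15 [ 0.45363056 -0.24853882  0.16645846] [ 0.5839357  -0.34361983 -1.07059176] [ 0.05104198 -0.09599695 -0.02466103] -0.6539296133154341 -2.0205537969550753
[[-0.0, -0.98, 0.2], [0.0, 0.2, 0.98], [-1.0, 0.0, 0.0]]
```

move_arm([
  {"hand": 5,"offset": [8,0,0],"spin": 0},
  {"hand": 5,"offset": [16,0,0],"spin": 0},
  {"hand": 5,"offset": [21,-2,0],"spin": 0},
  {"hand": 5,"offset": [24,-4,0],"spin": 0},
  {"hand": 5,"offset": [26,-7,0],"spin": 0},
  {"hand": 5,"offset": [28,-10,0],"spin": 0},
  {"hand": 5,"offset": [28,-12,0],"spin": 0},
])

```text
t: 29.85
tcp_pos: [0.4679, -0.2534, 0.1426]
orientation: [-0.447, 0.548, 0.445, 0.549]
wrist_force: [-1.3, 1.6, 6.5]
grip_width: 0.0138
```

Run:
```python
from bench import *
s=observe();print(s["tcp_pos"],s["wrist_force"],s["ft_torque"])
```

```text
[ 0.46785997 -0.2533841   0.14263075] [-1.31035682  1.5658974   6.50197734] [ 0.44959022  0.22980724 -0.03029956]
```

move_arm([
  {"hand": 5,"offset": [1,-7,0],"spin": 0},
  {"hand": 5,"offset": [2,-13,0],"spin": 0},
  {"hand": 5,"offset": [4,-21,0],"spin": 0},
  {"hand": 5,"offset": [7,-30,0],"spin": 0},
  {"hand": 5,"offset": [10,-38,0],"spin": 0},
  {"hand": 5,"offset": [13,-47,0],"spin": 0},
])

```text
t: 30.45
tcp_pos: [0.5125, -0.2622, 0.1267]
orientation: [-0.446, 0.549, 0.447, 0.548]
wrist_force: [-0.9, 0.2, 1.3]
grip_width: 0.014
```

Run:
```python
from bench import *
s=observe();print(s["tcp_pos"],s["wrist_force"],s["ft_torque"])
```

```text
[ 0.51248708 -0.26215783  0.12669697] [-0.90005029  0.22032773  1.27772514] [ 0.14319137  0.46667409 -0.03211863]
```

Turning back smoothly at low force; I continue to level.

move_arm([
  {"hand": 5,"offset": [4,-8,0],"spin": 0},
  {"hand": 5,"offset": [8,-16,0],"spin": 0},
  {"hand": 5,"offset": [13,-24,0],"spin": 0},
  {"hand": 5,"offset": [17,-31,0],"spin": 0},
  {"hand": 5,"offset": [22,-38,0],"spin": 0},
  {"hand": 5,"offset": [28,-45,0],"spin": 0},
  {"hand": 5,"offset": [33,-51,0],"spin": 0},
  {"hand": 5,"offset": [38,-56,0],"spin": 0},
])

```text
t: 31.25
tcp_pos: [0.5675, -0.2736, 0.089]
orientation: [-0.446, 0.549, 0.446, 0.549]
wrist_force: [-1.0, -0.2, 1.2]
grip_width: 0.0139
```

Run:
```python
from h import *
from bench import *
s=observe();tcp=s["tcp_pos"];print(s["t"],tcp,s["wrist_force"],s["ft_torque"])
```

```text
31.25 [ 0.5675353  -0.27363344  0.08901332] [-0.99537282 -0.16172446  1.17009004] [0.21921082 0.41648001 0.03512492]
```

move_arm([
  {"hand": 5,"offset": [1,-1,0],"spin": 0},
  {"hand": 5,"offset": [2,-2,0],"spin": 0},
  {"hand": 5,"offset": [3,-2,0],"spin": 0},
  {"hand": 5,"offset": [4,-2,0],"spin": 0},
  {"hand": 5,"offset": [4,-2,0],"spin": 0},
])

```text
t: 31.75
tcp_pos: [0.5703, -0.2745, 0.0884]
orientation: [-0.447, 0.548, 0.445, 0.549]
wrist_force: [-4.6, 2.1, 13.8]
grip_width: 0.014
```

Run:
```python
from h import *
from bench import *
s=observe();tcp=s["tcp_pos"];print(s["t"],tcp,s["wrist_force"],s["ft_torque"])
```

```text
31.75 [ 0.57028243 -0.27454934  0.08840369] [-4.570712    2.07139046 13.76732428] [ 7.24608513e-01  9.00061619e-01 -7.43763533e-04]
```

The force rose to 14 N with no further descent, so the scoop is flat. I ease off, open and rise.

move_arm([
  {"hand": 5,"offset": [-2,0,0],"spin": 0},
  {"hand": 5,"offset": [-3.5,0,0],"spin": 0},
  {"hand": 16,"offset": [-3.5,0,0],"spin": 0},
  {"hand": 22,"offset": [-3.5,0,0],"spin": 0},
  {"hand": 40,"offset": [-3.5,0,0],"spin": 0},
  {"hand": 50,"offset": [-3.5,0,0],"spin": 0},
  {"hand": 50,"offset": [-3.5,0,0],"spin": 0},
  {"hand": 50,"offset": [-15,0,0],"spin": 0},
  {"hand": 50,"offset": [-40,0,0],"spin": 0},
  {"hand": 50,"offset": [-80,0,0],"spin": 0},
  {"hand": 50,"offset": [-120,0,0],"spin": 0},
  {"hand": 50,"offset": [-160,0,0],"spin": 0},
])

```text
t: 32.95
tcp_pos: [0.5689, -0.2739, 0.2481]
orientation: [-0.446, 0.549, 0.446, 0.549]
wrist_force: [-0.7, 0.8, 0.2]
grip_width: 0.0497
```

move_arm([
  {"hand": 50,"offset": [0,40,0],"spin": 0},
  {"hand": 50,"offset": [0,80,0],"spin": 0},
  {"hand": 50,"offset": [0,120,0],"spin": 0},
  {"hand": 50,"offset": [0,145,-40],"spin": 0},
  {"hand": 50,"offset": [0,145,-80],"spin": 0},
  {"hand": 50,"offset": [0,145,-120],"spin": 0},
  {"hand": 50,"offset": [0,145,-120],"spin": 0},
  {"hand": 50,"offset": [0,145,-120],"spin": 0},
])

```text
t: 33.75
tcp_pos: [0.4023, -0.3625, 0.2462]
orientation: [-0.446, 0.549, 0.446, 0.549]
wrist_force: [0.4, 0.4, 0.5]
grip_width: 0.0499
```

Run:
```python
from h import *
from bench import *
s=observe();print(s["t"],s["tcp_pos"])
t=capture("top");c=capture("scene")
def cr(c,P,w,h,f):
    x,y=proj(c,P)[0].astype(int)-[w//2,h//2];print(x,y)
    return cv2.resize(c["pixels"][y:y+h,x:x+w,::-1],(w*f,h*f),interpolation=cv2.INTER_CUBIC)
B=(.6,.015,.14);S=(.51,-.265,.03)
top=np.hstack([cr(t,S,80,60,5),cr(t,B,80,60,5)]);bot=np.hstack([cr(c,S,80,60,5),cr(c,B,80,60,5)])
cv2.imwrite("pics/fin.png",np.vstack([top,bot]))
```

```text
33.75 [ 0.40230669 -0.36249766  0.2461757 ]
264 188
173 151
177 171
258 169
```

View pics/fin.png

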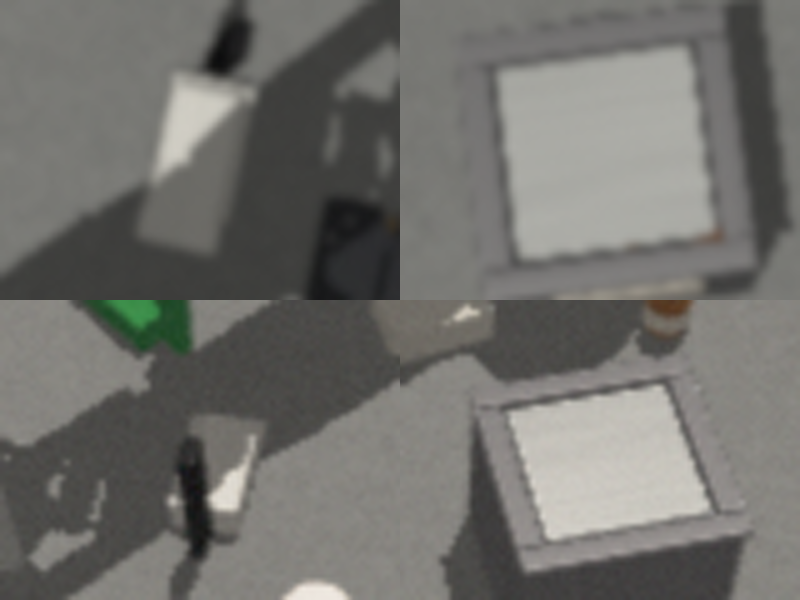

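The scoop is upright and empty, but in the top view there is a small amber spot at the flap's near right corner (710,237). I check numerically whether a vial is caught there.

Run:
```python
from h import *
from bench import *
t0=pickle.load(open("top.pkl","rb"));s0=pickle.load(open("scene.pkl","rb"))
t=np.mean([capture("top")["pixels"].astype(float) for _ in range(4)],0);s=np.mean([capture("scene")["pixels"].astype(float) for _ in range(4)],0)
b=np.radians(9.08);W=lambda x,y,z:np.array([.6582+x*np.cos(b)-y*np.sin(b),.024+x*np.sin(b)+y*np.cos(b),z])
for n,c0,im in(("top",t0,t),("scene",s0,s)):
    u=proj(c0,W(-.115,-.057,.138))[0];x,y=u.round().astype(int);print(n,u)
    sl=(slice(y-4,y+5),slice(x-7,x+5))
    for nm,I in(("before",c0["pixels"].astype(float)),("now",im)):
        print(nm,"R-B");print((I[sl][...,0]-I[sl][...,2]).round().astype(int));print("G");print(I[sl][...,1].round().astype(int))
    P=np.array([proj(c0,W(a,d,.138))[0] for a in(0,-.115) for d in(.057,-.057)]);h=cv2.convexHull(P.astype(np.float32)).astype(int)
    m=np.zeros(im.shape[:2],np.uint8);cv2.fillConvexPoly(m,h,1);d=(im-c0["pixels"]).mean(2)[m>0];print("flap diff mean,std",d.mean(),d.std())
```

```text
top [235.37366523 197.70220096]
before R-B
[[5 5 5 5 6 5 4 3 2 2 2 3]
 [4 5 6 5 5 4 3 4 2 2 3 2]
 [4 5 5 5 4 4 3 4 3 2 2 3]
 [5 4 5 4 4 4 3 3 2 2 2 2]
 [4 4 4 4 3 3 2 2 1 2 2 2]
 [3 2 2 2 2 2 1 2 2 1 2 2]
 [2 1 2 2 3 2 2 2 2 2 2 2]
 [1 3 2 2 2 1 2 2 2 2 2 2]
 [2 3 3 2 2 2 1 3 3 2 2 2]]
G
[[160 159 159 159 159 158 150 130 108 105 110 111]
 [159 158 158 158 158 157 152 133 107 102 109 111]
 [158 158 158 156 153 151 146 128 101  97 107 110]
 [151 153 152 146 139 134 125 110  89  91 103 108]
 [128 130 129 123 115 107  98  89  81  87 100 105]
 [ 97  97 100 100  98  95  91  90  89  94 101 105]
 [ 91  92  95  99 102 103 103 104 104 105 107 109]
 [104 104 105 107 108 110 111 111 111 111 111 112]
 [111 111 112 113 113 113 113 113 114 113 113 114]]
now R-B
[[ 5  5  5  5  5  5  4  4  3  3  3  3]
 [ 5  5  5  6  5  5  5  6  7  5  3  3]
 [ 5  6  6  6  6  6  8 11 14 10  4  3]
 [ 5  6  6  6  8 10 14 19 25 16  6  3]
 [ 4  4  6  7 12 17 21 25 28 17  6  3]
 [ 3  3  5  8 12 16 16 17 16 11  6  2]
 [ 2  2  4  6  6  7  6  6  6  4  3  2]
 [ 2  2  3  3  3  3  3  3  3  2  2  2]
 [ 2  2  2  3  3  2  3  2  3  3
[... 1565 characters left out ...]
 4  5  5  5  4  3  5  5]
 [ 6  6  5  6  6  5  6  4  6  8  9  8]
 [ 7  6  4  5  6  6  5  5  6 10 10 11]
 [ 7  6  4  4  6  6  6  6  6  9  9 10]
 [ 6  4  4  5  5  5  5  5  5  7 10 11]]
G
[[132 127 128 133 133 133 130 129 128 130 132 134]
 [126 130 131 133 133 132 135 135 136 135 137 138]
 [130 125 135 136 138 138 138 138 136 136 139 141]
 [129 115 134 136 136 144 140 130 118 103  95  93]
 [127 112 123 110 107 115 118  88  88  92 100 118]
 [130 121 130 128 128 128 123 106 134 169 174 174]
 [129 114 109 131 134 135 137 131 131 180 186 186]
 [129 108 100 136 134 134 137 130 130 189 191 188]
 [126  99  90 126 133 136 136 127 114 157 185 188]]
flap diff mean,std 3.8983469665985004 1.4781596949107747
```

The amber shows only through the gap strip around the flap. The flap itself is pixel-for-pixel as it was when shut, so a vial is lying inside the bin. Last, I check that no amber appears anywhere else on the counter.

Run:
```python
from h import *
from bench import *
for n in("top","scene"):
    a=pickle.load(open(n+".pkl","rb"))["pixels"].astype(int);b=capture(n)["pixels"].astype(int)
    f=lambda i:((i[...,0]-i[...,2]>35)&(i[...,1]<.8*i[...,0])).astype(np.uint8)
    for nm,i in(("before",a),("now",b)):
        k,_,st,ce=cv2.connectedComponentsWithStats(f(i));print(n,nm,[(ce[j].round().astype(int).tolist(),int(st[j,4])) for j in range(1,k) if st[j,4]>5])
s=observe();print(s["t"],s["wrist_force"],abs(s["joint_vel"]).max())
```

```text
top before [([503, 78], 517), ([123, 92], 4067), ([505, 124], 673), ([215, 122], 473), ([157, 165], 13), ([509, 196], 54), ([304, 216], 99), ([509, 221], 27), ([369, 237], 56), ([396, 280], 55), ([477, 375], 272), ([492, 378], 152), ([246, 381], 108)]
top now [([504, 103], 1373), ([123, 92], 4076), ([215, 122], 492), ([157, 165], 13), ([509, 195], 65), ([337, 314], 11552), ([509, 221], 34), ([370, 264], 6), ([196, 357], 244), ([180, 380], 123)]
scene before [([101, 4], 305), ([159, 2], 8), ([237, 6], 57), ([247, 6], 58), ([320, 6], 283), ([215, 47], 332), ([231, 79], 93), ([260, 106], 126), ([296, 118], 265), ([31, 121], 255), ([164, 159], 9), ([158, 162], 6), ([157, 167], 6), ([147, 171], 44), ([311, 169], 23), ([511, 170], 7), ([164, 195], 68), ([222, 205], 25), ([355, 236], 39), ([307, 274], 592), ([403, 271], 3818)]
scene now [([189, 27], 1468), ([267, 40], 67), ([293, 53], 298), ([217, 59], 129), ([231, 79], 94), ([188, 93], 6), ([260, 106], 129), ([296, 117], 271), ([31, 122], 300), ([163, 139], 16), ([165, 151], 7), ([154, 166], 201), ([506, 156], 6), ([311, 169], 25), ([511, 170], 8), ([163, 193], 43), ([355, 236], 39), ([307, 274], 603), ([403, 271], 3812)]
34.35 [ 0.1979867  -0.11402008  0.02979171] 0.0021491904984012556
```

```bash
python3 -c "
from bench import *
print(finish_job())"
```

```text
the job is handed in; nothing more can be done
None
```

I tipped both vials into the grey bin and stood the empty scoop upright on the counter near where it started. I then let go and handed the job in at about 34 s.

**How it was done:** The moves could not tilt the tool, so I pivoted the scoop in the grip. I first pushed its lip gently against the bin's outer wall for about 10°. I then pressed the flap down with the lip and hooked the pan on the mouth edge to reach about 40°. To set it down, I dragged the lip back along the counter until the scoop was level.

**Last checks:**
- **Scoop:** upright and empty in both cameras, and off the bin. The gripper was clear of it, and the wrist force was about zero.
- **Flap:** shut. The flap area looks the same as in the first pictures, apart from overall brightness.
- **Vials:** some amber shows through the gap at one corner of the flap, which I take to be a vial lying inside the bin. No new amber showed elsewhere in either view, except where the arm now stands and hides the counter. I did not see the second vial directly after it dropped; I take it to be in the bin because it is not in the scoop, on the flap or on the visible counter.

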